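# Press a stopper home with a bar clamp

## Task

Use the trigger-action bar clamp to press the cork stopper fully home in the white pot: squeeze the sprung trigger towards the handle, letting it come back between squeezes, until the stopper's head is flush on the rim. Feel for the moment it seats and press gently, never squeezing hard once it is home; then press the release tab down until the far jaw has sprung all the way back. Work the clamp only by its trigger and tab (do not push the stopper or the far jaw by hand) and leave the jars and the shaker standing where they are.

Things in the scene. Friction and masses are not known exactly. Their poses are not given: they have to be found in the camera images.
- press_clamp: Bar clamp on a wooden base board 312 x 84 x 12 mm, fixed. Origin on the table under the trigger's pivot; +x runs along the bar from handle to far jaw, +z up. In this frame (mm): black handle x -45 to -29, 24 wide, top z 134; near fixed jaw x 112 to 122, top z 109; white pot lying from x 122 to 178, diameter 53, axis z 82, mouth to +x. The bar lies lowest, z 29 to 44.
- trigger_front (a point): On the front (clamp +x) face of the black trigger, 110 mm up: where a finger presses it towards the handle (clamp -x). Blade 22 mm wide (clamp y), 10 thick, leaning 0.13 rad (top to +x), ends 24 mm above this point; press within 15 mm of it. Full squeeze: 35 mm here. At rest 63 mm from here to the handle's back, so open fingers pass down astride both. Free for 50 mm in front above z 90 mm.
- handle_back (a point): Point on the back (-x of the clamp) face of the fixed handle, 110 mm above the table.
- tab_top (a point): Centre of the top of the release tab: a black plastic pad 24 x 26 mm, 88 mm above the table between trigger and near jaw, pressed straight down. It frees the bar after about 5 mm of travel and stops at 9 mm; this takes 1 to 5 N. Hold it down about 1.5 s while the jaw springs back.
- trigger (a joint): Trigger hinge, rad: 0 at rest, 0.38 fully squeezed. Its spring gives 2 to 4 N at trigger_front. The first 10 mm of finger travel are idle, then each mm draws the jaw in 0.43 mm. A holding pawl (4 mm teeth) keeps what is gained: a squeeze of 33 mm or more gains 8 mm. When let go, the jaw may fall back up to 4 mm to the last tooth (the stopper stays).
- bar_jaw (a joint): Travel of bar and far jaw towards the trigger, m: 0 fully open (jaw face 20 mm off a stopper that stands fully out), 0.05 limit. Starts anywhere from 0 to 0.010. A spring draws it back to 0 once the tab is pressed with the trigger at rest. Far jaw: 14 mm thick, 44 wide, top 106 mm up, rubber faced.
- stopper (a joint): Travel of the cork stopper into the pot, m: 0 is 16 mm proud, 0.016 is home, its 48 mm head flush on the rim. Friction holds it. Sliding it takes 5 N at the jaw, felt as 7 to 11 N at the trigger. Once home the force climbs steeply, within 1 mm or so of finger travel; the pot suffers above 30 N at the jaw, about 17 N at the trigger; 11 to 14 N is enough.
- stopper_head (a point): Centre of the outer face of the stopper's head.
- release_tab (a joint): Downward travel of the release tab, m: about 0 at rest, bar free from 0.004, 0.009 fully pressed. It clicks up and down a little as the bar is walked.
- spice_jar_1: Bystander: spice jar with red cap, 45 mm diameter, 106 tall; origin at its foot.
- shaker: Bystander: plain steel-grey shaker, 62 mm diameter, 96 tall; origin at its foot.
- jar_1: Bystander: glass jar with dark lid, 60 x 65 mm, 100 tall; origin at its foot.

How it is judged (in metres and radians):
On the way, in this order (a step that is already met when the one before it is completed fails the run):
1. the stopper is pressed home by the jaw (value of joint stopper above 0.0148 m), for 0.1 s.
2. the release tab is pressed and the far jaw springs back (value of joint bar_jaw below 0.003 m), for 0.1 s.
At the end, for the whole second after the job is handed in: The stopper is within 1.2 mm of fully home (joint stopper over 0.0148), the far jaw is back within 3 mm of its open stop (joint bar_jaw under 0.003) and the trigger is back at rest (under 0.03 rad) (value of joint stopper above 0.0148 m and value of joint bar_jaw below 0.003 m and value of joint trigger below 0.03 rad); the robot touches nothing.
It fails at once if the jaw presses the stopper with more than 30 N (contact force between bar_jaw and stopper above 30 N).
It fails at once if the robot pushes the stopper directly (contact force between any of the fingers, the arm and stopper above 2 N).
It fails at once if the robot pushes the far jaw or the bar directly (contact force between any of the fingers, the arm and bar_jaw above 2 N).
It fails at once if a jar or the shaker is shifted more than 2 cm or tipped (distance of any of spice_jar_1, shaker, jar_1 from where it was at the start of the episode above 0.02 m or angle between any of spice_jar_1, shaker, jar_1's own z axis and vertical above 0.35 rad).
It also fails if it takes over 59 s, if anything falls off the work surface, if the arm or the gripper's body presses on something with over 40 N, if the wrist force passes 120 N, or if a joint passes its speed limit or range.

## Robot

A 7-joint arm with a two-finger parallel gripper is mounted at the origin on a cart in front of the work surface, level with it; the furniture and walls round the work are solid. World frame = base frame: x ahead of the robot, y to its left, z up, the work surface at z = 0. Lengths are in mm, angles in rad, forces in N, time in s.
With the tool pointing down it reaches from about 400 to 875 mm from the base axis. Payload 4.4 kg.
Tool frame: the origin (TCP) lies at the very end of the fingers, on their centre line; the grasp point (between the pads) lies 19 mm behind it; z points along the fingers, y is the direction in which the jaws open and shut (so a half turn about z gives the same grasp; the last joint's range is limited). The gripper opens to 85 mm and grips with 20 to 120 N. Pads are 22 mm wide; open, the fingers measure 114 mm over their backs; the gripper's body (76 mm by 85 mm) begins 54 mm behind the grasp point. The pads swing forward as they close: fully open they stand 13 mm farther back than shut.
Start: joints at [1.26, 0.628, 0.038, 1.517, -0.027, 0.996, -0.02], TCP at [157.563, -630.628, 231.313] pointing down, gripper open.
Joint ranges: [-3.06, 3.06], [-0.37, 2.12], [-1.25, 1.32], [0.18, 2.47], [-1.1, 4.24], [0.23, 1.98], [-2.94, 2.94]. Speed limits (rad/s): [2.57, 2.57, 3.14, 3.14, 3.14, 3.14, 3.14].

## Interface

Orientations are given as [roll, pitch, yaw] about the fixed x, y, z axes, in that order (R = Rz(yaw) Ry(pitch) Rx(roll)).
In Python, from cell import ctrl gives the robot as it stands.
- The arm moves only by the shell command python3 -m crank 'ROWS' [OPENING]. ROWS is JSON, a list that holds one entry, the list of rows, each a list of 6 numbers: the shift along the tool's x, y, z in units of 30 mm (1.0 is 30 mm), then the turn, a rotation vector about the tool's x, y, z in units of 6 degrees (1.0 is 6 degrees). In form: [[[tx, ty, tz, rx, ry, rz], ...]]. A call has 1 to 12 rows; each row shifts and turns the pose as measured when the row begins, along the tool's axes as they then stand; what a row does not reach is not made up. A row lasts 1/12 s, in which the tool goes at most 41.7 mm and 7.16 degrees, less where a joint would pass 70% of its speed; a pose out of reach is approached as far as the arm can. A call is refused whole if a number of a shift passes 1 or a number of a turn 1, either way. A call with a gripper value outside its range is refused whole. OPENING is the gripper command: -1 is fully open, 1 is shut, values between are in proportion, set as the call begins (- or left out, the last holds). The fingers move at their own pace and stop on an object; the grip force is fixed at half the most. Time passes only in rows, so rows that do not move let the fingers close. It gives the time, the measured TCP pose, the force and the opening at its end, in the units of the state.
- ctrl.read_state(): the state, without advancing time (a new reading comes with each control period).
- ctrl.get_image(name): name is "scene" or "top" or "wrist"; returns a dict with "color" (420x560x3 uint8, red, green, blue), "depth" (420x560 float32, mm along the optical axis (not along the pixel's ray), 0 where there is no reading), "camera_matrix" (3x3 intrinsics, pixels), "R" (3x3) and "t" (3): a world point X has camera coordinates R X + t. Camera axes: x right, y down, z forward; pixel columns grow to the right and rows downward; lengths in mm; the calibration is good to about 2 mm. A picture is of the moment at which its call begins.
- ctrl.finish_job(): hands the job in, once; it reports no verdict.
Trained networks look in a picture, given as the dict that the camera call returned (one of the last four; its "shot" number tells which), for a name from the list of things; names that differ only in an ending like _2 or _b are one class to them, and where a whole thing is asked for, a point or a joint stands for the part that bears it (a point fixed in the world has none). Each returns a list of dicts, best first, with "conf" (0 to 1); they miss things now and then, are a little off and sometimes report something else, mostly with a low value. They report only what shows in the picture. A call takes as long as a camera call.
- ctrl.search_frame(query, picture): "extent" ([centre column, centre row, width, height] in pixels, round what is visible of it).
The state is a dict: "clock": time; "qpos": joint angles; "qd": joint speeds; "tau": joint torques, N m; "eef_pos": TCP position; "tool_rot": TCP orientation; "force": force on the tool from outside, world axes, zero at the start; "torque": the same for the moment, N m; "width": finger opening in mm.
Only numpy, scipy, OpenCV 4.12 (cv2) and the standard library are available. Lean on these libraries where they do the work, as an engineer would, in place of code of your own. Each camera call takes 0.05 s, during which the arm holds its last target. There are 200 camera calls.

## Working session

There is one attempt and no reset: what is moved stays moved. The work goes in short steps, Python scripts to look and compute and a shell command to move; the robot and the scene stay as the last step left them, time stands still between calls to the robot, and variables do not carry over. Pictures are saved under pics/ and viewed, about 8 in all and at most 12, crops included, and the job is handed in when it is done.

```bash
mkdir -p pics; ls
python3 - <<'E'
from cell import ctrl
import cv2, numpy as np
s=ctrl.read_state(); print(s)
ims=[]
for n in ["scene","top"]:
    p=ctrl.get_image(n); ims.append(p["color"])
    np.savez(f"pics/{n}.npz",**{k:p[k] for k in("color","depth","camera_matrix","R","t")})
    for q in ["press_clamp","trigger_front","tab_top","stopper_head","handle_back","bar_jaw","spice_jar_1","shaker","jar_1"]:
        r=ctrl.search_frame(q,p)
        for d in r[:1]:print(n,q,d)
    cv2.imwrite(f"pics/{n}.png",p["color"][:,:,::-1])
E
```

```text
pics
{'clock': 0.0, 'qpos': array([ 1.260198  ,  0.62931251,  0.03842988,  1.51835629, -0.02703329,
        0.9962789 , -0.01997943]), 'qd': array([ 2.34749738e-04,  1.08891013e-03,  8.24842904e-04,  2.42453138e-04,
       -4.97685703e-05,  1.45457874e-03,  1.14868315e-03]), 'tau': array([ 1.82686788e-03, -5.63403583e+01,  1.22644454e+00, -1.93445832e+01,
        1.09101157e-02,  1.05500247e-02, -4.52715966e-06]), 'eef_pos': array([ 157.43193351, -630.01907438,  230.41437529]), 'tool_rot': array([-3.13975466e+00, -1.28875644e-05,  2.44810790e-01]), 'force': array([ 0.86128772,  0.03762394, -0.47957517]), 'torque': array([ 0.01149868, -0.0550714 ,  0.00541357]), 'width': 85.5389843670993}
scene press_clamp {'extent': [286.4, 252.3, 84.7, 127.4], 'conf': 0.74}
scene trigger_front {'extent': [267.6, 212.6, 16.1, 27.6], 'conf': 0.66}
scene tab_top {'extent': [280.6, 232.3, 6.7, 1.7], 'conf': 0.56}
scene stopper_head {'extent': [301.1, 269.4, 29.1, 28.8], 'conf': 0.74}
scene handle_back {'extent': [287.8, 250.0, 86.1, 129.6], 'conf': 0.96}
scene bar_jaw {'extent': [290.9, 265.2, 56.8, 86.5], 'conf': 0.95}
scene spice_jar_1 {'extent': [319.2, 203.9, 23.5, 45.9], 'conf': 0.95}
scene shaker {'extent': [340.0, 231.4, 29.7, 47.1], 'conf': 0.8}
scene jar_1 {'extent': [270.1, 211.9, 14.1, 34.7], 'conf': 0.73}
top press_clamp {'extent': [325.2, 244.7, 156.4, 47.6], 'conf': 0.8}
top tab_top {'extent': [323.4, 243.2, 14.5, 15.4], 'conf': 0.43}
top stopper_head {'extent': [374.7, 248.9, 10.6, 21.4], 'conf': 0.76}
top handle_back {'extent': [325.1, 247.9, 154.8, 49.8], 'conf': 0.65}
top bar_jaw {'extent': [324.1, 249.1, 156.3, 22.1], 'conf': 0.81}
top spice_jar_1 {'extent': [266.5, 166.9, 27.0, 34.4], 'conf': 0.67}
top shaker {'extent': [318.2, 173.4, 36.2, 37.4], 'conf': 0.55}
top jar_1 {'extent': [186.5, 281.0, 37.0, 33.3], 'conf': 0.66}
```

Run:
```python
import cv2, numpy as np
p=np.load("pics/top.npz")
K,R,t=p["camera_matrix"],p["R"],p["t"]
print("cam",-R.T@t, R.round(3).tolist(), K.tolist())
c=p["color"][120:340,140:440]
cv2.imwrite("pics/a.png",cv2.resize(c,None,fx=2.6,fy=2.6,interpolation=cv2.INTER_CUBIC)[:,:,::-1])
v,u=np.mgrid[:420,:560]; d=p["depth"]
X=(np.stack([u,v,np.ones_like(u)],-1)@np.linalg.inv(K).T*d[...,None]-t)@R
np.save("pics/X.npy",X)
for nm,lo,hi,(u0,u1,v0,v1) in [("board",6,20,(235,410,205,290)),("handle/trig top",125,145,(235,410,205,290)),("jaws",100,113,(235,410,205,290)),("tab",80,93,(300,345,205,290))]:
    S=X[v0:v1,u0:u1]; m=(S[...,2]>lo)&(S[...,2]<hi)&(d[v0:v1,u0:u1]>0)
    n,l,st,ce=cv2.connectedComponentsWithStats(m.astype('u1'))
    for i in range(1,n):
        if st[i,4]>12:
            q=S[l==i]; r=cv2.minAreaRect(q[:,:2].astype('f4')); print(nm,st[i,4],np.round(r[0],1),np.round(r[1],1),round(r[2],1),"z",q[:,2].mean().round(1),"px",(ce[i]+[u0,v0]).round())
```

```text
cam [469.09260775  15.13854967 960.16113001] [[-0.029, -1.0, -0.003], [-0.99, 0.029, -0.137], [0.137, -0.001, -0.991]] [[453.18359189018923, 0.0, 279.0513650416778], [0.0, 453.18359189018923, 205.20305070013194], [0.0, 0.0, 1.0]]
board 1283 [537.8 -75.6] [311.8  33.4] 84.2 z 13.3 px [316. 231.]
board 17 [536.1  43.2] [16.8  4.4] 87.7 z 14.2 px [265. 236.]
board 1794 [488.5 -70.9] [311.2  36. ] 84.4 z 13.3 px [319. 259.]
board 33 [513.8  40.8] [26.7  6.1] 81.7 z 13.2 px [267. 247.]
handle/trig top 100 [524.7  59. ] [15.5 22.6] 80.3 z 133.8 px [256. 238.]
handle/trig top 67 [520.4   8. ] [ 9.1 20.4] 88.2 z 134.0 px [283. 240.]
jaws 955 [ 505.8 -132. ] [86.8 54.7] 84.1 z 106.7 px [356. 246.]
jaws 200 [ 499.3 -203. ] [16.9 43.1] 85.6 z 106.2 px [396. 248.]
tab 163 [513.5 -64.1] [23.4 25.3] 87.4 z 89.6 px [321. 243.]
```

View pics/a.png

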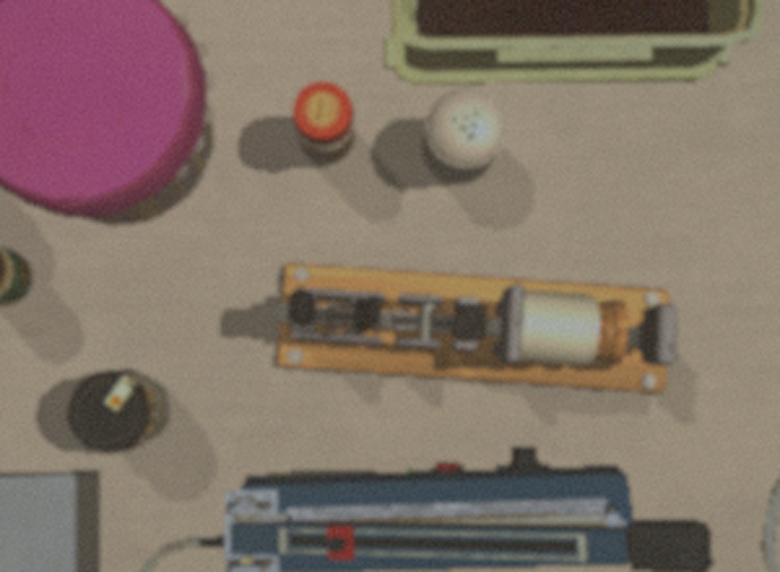

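View pics/scene.png

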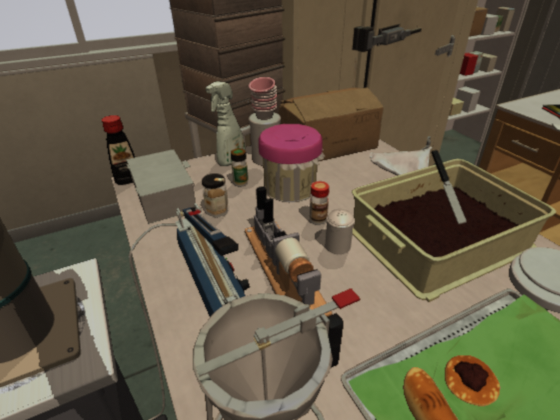

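Run:
```python
import numpy as np
p=np.load("pics/scene.npz"); K,R,t,d=p["camera_matrix"],p["R"],p["t"],p["depth"]
print("cam",(-R.T@t).round())
q=K@(R@[157,-630,231]+t); print("tcp px",q[:2]/q[2],q[2])
for u,v in [(263,340),(210,330),(260,380),(262,395),(347,298),(335,340),(500,210),(310,283),(300,268)]:
    print(u,v,((np.linalg.inv(K)@[u,v,1]*d[v,u]-t)@R).round())
# anything tall in the top view along path
X=np.load("pics/X.npy"); D=np.load("pics/top.npz")["depth"]
m=(X[...,2]>112)&(D>0); 
for lo in range(-500,500,100):
    for xl in range(200,900,100):
        k=m&(X[...,1]>=lo)&(X[...,1]<lo+100)&(X[...,0]>=xl)&(X[...,0]<xl+100)
        if k.sum()>20: print("tall x",xl,"y",lo,X[k][:,2].max().round())
# clamp-frame profile on axis
O=np.array([521.1,22.2]); a=np.arctan2(-262,-25.4); e=np.array([np.cos(a),np.sin(a)]); n=np.array([-e[1],e[0]]); print(e,n)
P=X[...,:2]-O; cx=P@e; cy=P@n
for x in range(-50,250,4):
    k=(abs(cy)<5)&(abs(cx-x)<2)&(D>0)
    print(x,X[k][:,2].max().round() if k.any() else None,end="; ")
```

```text
cam [ 245. -613.  592.]
tcp px [125.72884312 961.9546924 ] 164.23435300655171
263 340 [ 334. -386.  251.]
210 330 [ 292. -335.  232.]
260 380 [ 338. -357.  128.]
262 395 [ 336. -367.  109.]
347 298 [ 442. -383.  255.]
335 340 [ 425. -391.  199.]
500 210 [1060. -179.   43.]
310 283 [ 501. -210.   89.]
300 268 [ 500. -173.   94.]
tall x 200 y -500 240.0
tall x 300 y -500 240.0
tall x 200 y -400 245.0
tall x 300 y -400 263.0
tall x 400 y -400 261.0
tall x 700 y -300 118.0
tall x 800 y -300 117.0
tall x 300 y -200 220.0
tall x 700 y -200 116.0
tall x 300 y -100 187.0
tall x 700 y -100 119.0
tall x 800 y -100 117.0
tall x 300 y 0 150.0
tall x 500 y 0 138.0
tall x 500 y 100 166.0
tall x 600 y 100 180.0
tall x 700 y 100 179.0
tall x 500 y 200 167.0
tall x 600 y 200 180.0
tall x 700 y 200 179.0
tall x 600 y 300 252.0
tall x 700 y 300 262.0
tall x 800 y 300 190.0
tall x 200 y 400 204.0
tall x 500 y 400 264.0
tall x 600 y 400 263.0
tall x 700 y 400 265.0
tall x 800 y 400 188.0
[-0.09649417 -0.99533355] [ 0.99533355 -0.09649417]
-50 None; -46 130.0; -42 136.0; -38 137.0; -34 137.0; -30 137.0; -26 47.0; -22 47.0; -18 53.0; -14 53.0; -10 56.0; -6 59.0; -2 60.0; 2 92.0; 6 121.0; 10 137.0; 14 137.0; 18 136.0; 22 46.0; 26 48.0; 30 49.0; 34 48.0; 38 48.0; 42 49.0; 46 52.0; 50 54.0; 54 58.0; 58 55.0; 62 54.0; 66 56.0; 70 55.0; 74 91.0; 78 92.0; 82 92.0; 86 93.0; 90 92.0; 94 93.0; 98 91.0; 102 44.0; 106 45.0; 110 104.0; 114 113.0; 118 112.0; 122 113.0; 126 111.0; 130 112.0; 134 112.0; 138 114.0; 142 112.0; 146 112.0; 150 112.0; 154 113.0; 158 112.0; 162 111.0; 166 111.0; 170 112.0; 174 110.0; 178 110.0; 182 107.0; 186 107.0; 190 108.0; 194 109.0; 198 108.0; 202 None; 206 None; 210 None; 214 46.0; 218 105.0; 222 108.0; 226 109.0; 230 109.0; 234 108.0; 238 None; 242 None; 246 None;
```

```bash
cat > st.py <<'E'
import numpy as np
from cell import ctrl
from scipy.spatial.transform import Rotation as Ro
O=np.array([521.1,22.2,0]); e=np.array([-.0965,-.9953,0]); n=np.array([.9953,-.0965,0])
def show():
    s=ctrl.read_state(); R=Ro.from_euler('xyz',s["tool_rot"]).as_matrix(); p=s["eef_pos"]-O
    print("t",round(s["clock"],2),"clamp xyz",np.round([p@e,p@n,p[2]],1),"F(cx,cy,z)",np.round([s["force"]@e,s["force"]@n,s["force"][2]],1),"w",round(s["width"],1))
    B=np.stack([e,n,[0,0,1]]); print("tool axes in clamp:\n",(B@R).round(3))
if __name__=="__main__": show()
E
python3 -m crank '[[[0,0,-1,0,0,0],[0,0,-1,0,0,0.8],[0,0,-1,0,0,0.8],[0,0,-1,0,0,0.8],[0,0,-1,0,0,0.5],[0,0,-1,0,0,0.4],[0,0,-1,0,0,0]]]' 1; python3 st.py
```

```text
clock: 1.58
eef_pos: [156.7, -626.7, 441.2]
tool_rot: [-3.123, 0.007, -0.118]
force: [0.8, -0.7, 0.3]
width: 0.8
t 1.58 clamp xyz [ 681.  -300.1  441.2] F(cx,cy,z) [0.6 0.9 0.3] w 0.8
tool axes in clamp:
 [[ 0.021  1.    -0.018]
 [ 1.    -0.021 -0.006]
 [-0.007 -0.018 -1.   ]]
```

```bash
python3 -m crank '[[[0.46,-1,0,0,0,-0.2],[0.46,-1,0,0,0,0],[0.46,-1,0,0,0,0],[0.46,-1,0,0,0,0],[0.46,-1,0,0,0,0],[0.46,-1,0,0,0,0],[0.46,-1,0,0,0,0],[0.46,-1,0,0,0,0],[0.46,-1,0,0,0,0],[0.46,-1,0,0,0,0],[0.46,-1,0,0,0,0],[0.46,-1,0,0,0,0]]]' 1; python3 st.py
```

```text
clock: 2.58
eef_pos: [360.7, -281.0, 450.8]
tool_rot: [3.134, -0.001, -0.112]
force: [1.6, -0.0, 0.1]
width: -0.2
t 2.58 clamp xyz [ 317.3 -130.4  450.8] F(cx,cy,z) [-0.1  1.5  0.1] w -0.2
tool axes in clamp:
 [[ 0.015  1.     0.007]
 [ 1.    -0.015  0.001]
 [ 0.001  0.007 -1.   ]]
```

```bash
python3 -m crank '[[[0.48,-0.95,0,0.3,0,-0.14],[0.48,-0.98,0.05,0.3,0,0],[0.48,-0.98,0.08,0.3,0,0],[0.48,-0.95,0.12,0.3,0,0],[0.48,-0.95,0.15,0.3,0,0],[0.48,-0.93,0.2,0.3,0,0],[0.48,-0.92,0.22,0.3,0,0],[0.48,-0.9,0.25,0.3,0,0],[0.46,-0.6,0.25,0.3,0,0],[0,0,0.5,0.2,0,0]]]' 1; python3 st.py
```

```text
clock: 3.42
eef_pos: [522.1, -18.7, 431.5]
tool_rot: [-2.83, -0.013, -0.084]
force: [0.2, 0.4, 0.5]
width: -0.2
t 3.42 clamp xyz [ 40.6   5.  431.5] F(cx,cy,z) [-0.4  0.2  0.5] w -0.2
tool axes in clamp:
 [[-0.013  0.952 -0.307]
 [ 1.     0.016  0.008]
 [ 0.013 -0.307 -0.952]]
```

```bash
python3 -m crank '[[[-0.1,0.5,0.95,0,0,0.1],[-0.1,0.5,0.95,0,0,0],[0,0.5,0.95,0,0,0],[0,0.31,0.95,0,0,0],[0,0.31,0.95,0,0,0],[0,0.31,0.95,0,0,0],[0,0.31,0.95,0,0,0],[0,0.31,0.95,0,0,0],[0,0,0,0,0,0]]]' 1
python3 - <<'E'
from st import *; import cv2
show()
p=ctrl.get_image("wrist"); q=ctrl.get_image("scene")
c=cv2.resize(q["color"][150:330,200:400],None,fx=2.2,fy=2.2)
w=cv2.resize(p["color"],(396*4//3,396))
cv2.imwrite("pics/w1.png",cv2.resize(np.hstack([w,c[:396]]),None,fx=.8,fy=.8)[:,:,::-1])
E
```

```text
clock: 4.17
eef_pos: [519.7, -34.8, 177.4]
tool_rot: [-2.831, -0.017, -0.09]
force: [-1.0, -0.3, -0.4]
width: -0.2
t 4.17 clamp xyz [ 56.8   4.1 177.4] F(cx,cy,z) [ 0.4 -1.  -0.4] w -0.2
tool axes in clamp:
 [[-0.007  0.952 -0.305]
 [ 1.     0.012  0.014]
 [ 0.017 -0.305 -0.952]]
```

View pics/w1.png

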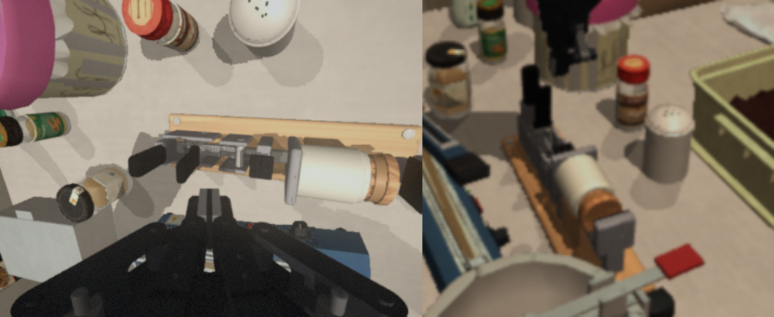

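```bash
python3 -m crank '[[[-0.1,0.28,0.95,0,0,0.1],[-0.04,0.24,0.9,0,0,0],[0,0.1,0.38,0,0,0],[0,0,0,0,0,0]]]' 1; python3 st.py;  python3 -m crank '[[[0,-0.3,0.1,0,0,0],[0,-0.1,0.03,0,0,0],[0,0,0,0,0,0]]]' 1; python3 st.py
```

```text
clock: 4.6
eef_pos: [529.9, -33.5, 120.4]
tool_rot: [-2.834, -0.042, -0.102]
force: [-0.4, 0.2, -0.4]
width: 0.0
t 4.6 clamp xyz [ 54.5  14.1 120.4] F(cx,cy,z) [-0.2 -0.4 -0.4] w 0.0
tool axes in clamp:
 [[ 0.005  0.953 -0.303]
 [ 0.999  0.007  0.042]
 [ 0.042 -0.303 -0.952]]
clock: 4.85
eef_pos: [535.4, -20.3, 126.0]
tool_rot: [-2.834, -0.051, -0.103]
force: [-0.8, 0.4, -0.0]
width: 0.2
t 4.85 clamp xyz [ 40.9  18.3 126. ] F(cx,cy,z) [-0.3 -0.8 -0. ] w 0.2
tool axes in clamp:
 [[ 0.006  0.953 -0.302]
 [ 0.999  0.009  0.05 ]
 [ 0.051 -0.302 -0.952]]
```

```bash
python3 -c "
from cell import ctrl
s=ctrl.read_state();print(s['qpos'].round(3),s['qd'].round(3))"
```

```text
[ 0.353  0.638 -0.251  1.978 -0.323  0.53  -1.234] [-0.017 -0.035 -0.012 -0.015 -0.007  0.019 -0.004]
```

```bash
python3 -c "
from cell import ctrl
s=ctrl.read_state();print(s['tau'].round(1),s['torque'].round(2))"; python3 -m crank '[[[0,0,0,0,0,0],[0,0,0,0,0,0],[0,0,0,0,0,0],[0,0,0,0,0,0]]]' 1
python3 - <<'E'
from st import *; import cv2
show(); s=ctrl.read_state(); print(s['qpos'].round(3),s['tau'].round(1),s['torque'].round(2))
q=ctrl.get_image("scene");w=ctrl.get_image("top")
cv2.imwrite("pics/s2.png",cv2.resize(np.hstack([q["color"],w["color"]]),None,fx=.71,fy=.71,interpolation=cv2.INTER_AREA)[:,:,::-1])
E
```

```text
[ -0.  -48.1  -3.3 -11.8  -0.7   0.2  -0. ] [-0.31  0.02  0.02]
clock: 5.18
eef_pos: [538.0, -19.8, 130.2]
tool_rot: [-2.835, -0.059, -0.101]
force: [0.3, 0.4, 0.0]
width: -0.3
t 5.18 clamp xyz [ 40.1  20.9 130.2] F(cx,cy,z) [-0.4  0.3  0. ] w -0.3
tool axes in clamp:
 [[ 0.005  0.953 -0.301]
 [ 0.998  0.013  0.057]
 [ 0.058 -0.301 -0.952]]
[ 0.352  0.631 -0.251  1.975 -0.323  0.532 -1.235] [ -0.1 -48.6  -3.3 -12.2  -0.7   0.2  -0. ] [-0.29  0.09  0.01]
```

View pics/s2.png

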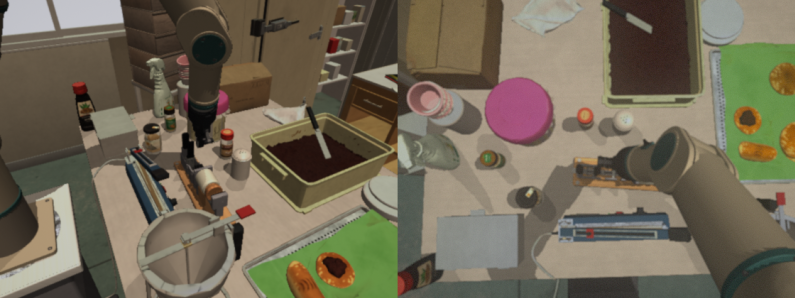

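```bash
python3 -m crank '[[[-0.25,0.14,0.28,0,-0.2,0],[-0.25,0.1,0.28,0,-0.2,0],[-0.25,0.1,0.28,0,-0.2,0],[-0.1,0.1,0.2,0,-0.1,0],[-0.02,0.01,0.04,0,-0.02,0]]]' 1; python3 st.py
```

```text
clock: 5.7
eef_pos: [509.0, -21.3, 89.9]
tool_rot: [-2.836, 0.023, -0.077]
force: [0.6, -0.0, 0.0]
width: 0.3
t 5.7 clamp xyz [44.5 -7.8 89.9] F(cx,cy,z) [-0.   0.6  0. ] w 0.3
tool axes in clamp:
 [[-0.019  0.954 -0.301]
 [ 1.     0.011 -0.028]
 [-0.023 -0.301 -0.953]]
```

```bash
python3 -m crank '[[[0.12,-0.08,-0.22,0,0.1,0],[0.1,-0.05,-0.15,0,0.1,0.05],[0,0,0,0,0,0],[0,0,0,0,0,0]]]' 1; python3 st.py;python3 -m crank '[[[-0.01,0,0.02,0,0,0],[-0.01,0,0.02,0,0,0],[-0.01,0,0.02,0,0,0]]]' 1; python3 st.py
```

```text
clock: 6.03
eef_pos: [515.9, -21.2, 101.2]
tool_rot: [-2.835, 0.006, -0.09]
force: [-0.4, -0.7, 0.5]
width: -0.1
t 6.03 clamp xyz [ 43.7  -1.  101.2] F(cx,cy,z) [ 0.7 -0.4  0.5] w -0.1
tool axes in clamp:
 [[-0.007  0.953 -0.302]
 [ 1.     0.005 -0.008]
 [-0.006 -0.302 -0.953]]
clock: 6.28
eef_pos: [516.1, -20.7, 100.8]
tool_rot: [-2.836, 0.003, -0.09]
force: [-1.0, 0.4, 0.5]
width: 0.0
t 6.28 clamp xyz [ 43.2  -0.9 100.8] F(cx,cy,z) [-0.3 -1.1  0.5] w 0.0
tool axes in clamp:
 [[-0.007  0.954 -0.301]
 [ 1.     0.006 -0.005]
 [-0.003 -0.301 -0.954]]
```

```bash
python3 -m crank '[[[-0.01,-0.17,0.04,0,0,0],[-0.01,-0.17,0.05,0,0,0],[-0.01,-0.17,0.06,0,0,0],[-0.01,-0.17,0.06,0,0,0]]]' 1; python3 st.py;python3 -m crank '[[[-0.01,-0.17,0.06,0,0,0],[-0.01,-0.17,0.06,0,0,0],[-0.01,-0.17,0.06,0,0,0],[-0.01,-0.01,0.02,0,0,0]]]' 1; python3 st.py
```

```text
clock: 6.62
eef_pos: [517.0, 1.0, 100.9]
tool_rot: [-2.837, 0.002, -0.092]
force: [0.3, -1.7, 0.4]
width: 0.1
t 6.62 clamp xyz [ 21.5  -2.  100.9] F(cx,cy,z) [1.6 0.5 0.4] w 0.1
tool axes in clamp:
 [[-0.004  0.954 -0.3  ]
 [ 1.     0.004 -0.003]
 [-0.002 -0.3   -0.954]]
clock: 6.95
eef_pos: [518.6, 18.6, 100.4]
tool_rot: [-2.839, -0.001, -0.092]
force: [0.0, -2.9, 3.9]
width: -0.1
t 6.95 clamp xyz [  3.9  -2.1 100.4] F(cx,cy,z) [2.9 0.3 3.9] w -0.1
tool axes in clamp:
 [[-0.004  0.955 -0.298]
 [ 1.     0.004 -0.   ]
 [ 0.001 -0.298 -0.955]]
```

```bash
python3 -m crank '[[[-0.01,-0.12,0.05,0,0,0],[-0.01,-0.1,0.05,0,0,0],[-0.01,-0.02,0.02,0,0,0]]]' 1; python3 st.py|head -1;python3 -m crank '[[[-0.01,-0.08,0.05,0,0,0],[-0.01,-0.01,0.02,0,0,0]]]' 1
python3 - <<'E'
from st import *; import cv2
show()
p=ctrl.get_image("wrist"); q=ctrl.get_image("scene")
np.savez("pics/q1.npz",**{k:q[k] for k in("color","depth","camera_matrix","R","t")})
c=cv2.resize(q["color"][180:320,210:350],(390,390))
w=cv2.resize(p["color"],(520,390))
cv2.imwrite("pics/w3.png",cv2.resize(np.hstack([w,c]),None,fx=.85,fy=.85)[:,:,::-1])
E
```

```text
clock: 7.2
eef_pos: [519.3, 25.5, 99.3]
tool_rot: [-2.842, -0.003, -0.095]
force: [-0.3, -5.8, 6.8]
width: -0.0
t 7.2 clamp xyz [-3.1 -2.1 99.3] F(cx,cy,z) [5.8 0.3 6.8] w -0.0
clock: 7.37
eef_pos: [519.7, 28.4, 98.4]
tool_rot: [-2.842, -0.005, -0.096]
force: [-0.8, -2.7, 4.7]
width: -0.1
t 7.37 clamp xyz [-6.1 -2.  98.4] F(cx,cy,z) [ 2.8 -0.5  4.7] w -0.1
tool axes in clamp:
 [[-0.001  0.955 -0.295]
 [ 1.     0.002  0.004]
 [ 0.005 -0.295 -0.955]]
```

View pics/w3.png

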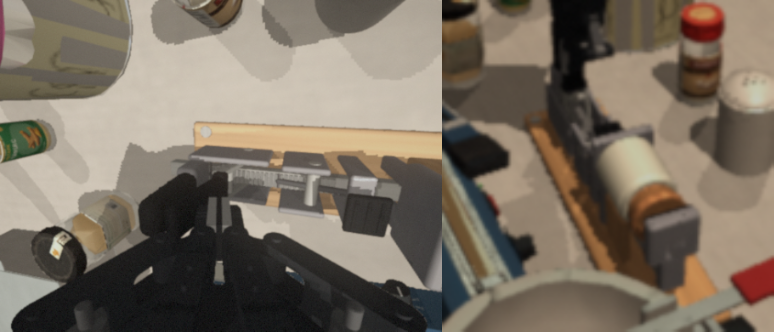

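```bash
cat > jaw.py <<'E'
from st import *
def prof(p):
    # clamp-x edges from scene camera points: far jaw top, stopper head; trigger blade
    K,R,t,d=p["camera_matrix"],p["R"],p["t"],p["depth"]
    v,u=np.mgrid[:420,:560]
    X=(np.stack([u,v,np.ones_like(u)],-1)@np.linalg.inv(K).T*d[...,None]-t)@R-O
    c=np.stack([X@e,X@n,X[...,2]],-1)[d>0]
    m=(abs(c[:,1])<30)&(c[:,0]>190)&(c[:,0]<250)&(c[:,2]>60)&(c[:,2]<102)
    h=np.histogram(c[m][:,0],np.arange(190,250,2)); print("jaw hist",dict(zip(h[1].astype(int).tolist(),h[0].tolist())))
    m=(abs(c[:,1])<20)&(c[:,0]>150)&(c[:,0]<250)&(c[:,2]>102)&(c[:,2]<114)
    h=np.histogram(c[m][:,0],np.arange(150,250,4)); print("top",dict(zip(h[1].astype(int).tolist(),h[0].tolist())))
    return c
if __name__=="__main__":
    import sys
    for f in sys.argv[1:]: print(f); prof(np.load(f))
E
python3 jaw.py pics/scene.npz pics/q1.npz
```

```text
pics/scene.npz
jaw hist {190: 10, 192: 10, 194: 33, 196: 157, 198: 21, 200: 0, 202: 0, 204: 0, 206: 0, 208: 0, 210: 0, 212: 0, 214: 0, 216: 3, 218: 4, 220: 2, 222: 2, 224: 1, 226: 12, 228: 9, 230: 52, 232: 251, 234: 26, 236: 0, 238: 0, 240: 0, 242: 0, 244: 0, 246: 0}
top {150: 22, 154: 27, 158: 25, 162: 24, 166: 27, 170: 30, 174: 30, 178: 6, 182: 9, 186: 11, 190: 16, 194: 28, 198: 2, 202: 0, 206: 0, 210: 0, 214: 5, 218: 21, 222: 32, 226: 36, 230: 56, 234: 0, 238: 0, 242: 0}
pics/q1.npz
jaw hist {190: 9, 192: 10, 194: 26, 196: 97, 198: 15, 200: 0, 202: 0, 204: 0, 206: 0, 208: 0, 210: 0, 212: 0, 214: 1, 216: 6, 218: 7, 220: 11, 222: 70, 224: 243, 226: 7, 228: 0, 230: 0, 232: 0, 234: 0, 236: 0, 238: 0, 240: 0, 242: 0, 244: 0, 246: 0}
top {150: 23, 154: 24, 158: 21, 162: 29, 166: 26, 170: 31, 174: 24, 178: 7, 182: 13, 186: 9, 190: 19, 194: 26, 198: 0, 202: 0, 206: 10, 210: 17, 214: 34, 218: 38, 222: 49, 226: 1, 230: 0, 234: 0, 238: 0, 242: 0}
```

```bash
python3 -m crank '[[[-0.01,-0.12,0.03,0,0,0],[-0.01,-0.1,0.02,0,0,0],[-0.01,-0.02,0.0,0,0,0]]]' 1
python3 - <<'E'
from st import *; from jaw import prof
show(); prof(ctrl.get_image("scene"))
E
```

```text
clock: 7.72
eef_pos: [519.9, 32.2, 97.7]
tool_rot: [-2.846, -0.006, -0.1]
force: [0.2, -3.3, 2.5]
width: -0.1
t 7.72 clamp xyz [-9.8 -2.1 97.7] F(cx,cy,z) [3.3 0.5 2.5] w -0.1
tool axes in clamp:
 [[ 0.003  0.957 -0.291]
 [ 1.    -0.001  0.006]
 [ 0.006 -0.291 -0.957]]
jaw hist {190: 11, 192: 14, 194: 14, 196: 82, 198: 6, 200: 0, 202: 0, 204: 1, 206: 1, 208: 1, 210: 1, 212: 10, 214: 4, 216: 6, 218: 9, 220: 85, 222: 230, 224: 15, 226: 0, 228: 0, 230: 0, 232: 0, 234: 0, 236: 0, 238: 0, 240: 0, 242: 0, 244: 0, 246: 0}
top {150: 25, 154: 25, 158: 24, 162: 23, 166: 30, 170: 33, 174: 25, 178: 3, 182: 15, 186: 10, 190: 17, 194: 24, 198: 2, 202: 0, 206: 15, 210: 25, 214: 34, 218: 50, 222: 18, 226: 0, 230: 0, 234: 0, 238: 0, 242: 0}
```

```bash
python3 -m crank '[[[-0.01,0.25,-0.1,0,0,0],[-0.01,0.3,-0.09,0,0,0],[-0.01,0.3,-0.09,0,0,0],[-0.01,0.3,-0.08,0,0,0],[-0.01,0.02,0.01,0,0,0]]]' 1
python3 - <<'E'
from st import *; from jaw import prof
show(); prof(ctrl.get_image("scene"))
E
```

```text
clock: 8.18
eef_pos: [513.3, -5.4, 97.0]
tool_rot: [-2.844, -0.003, -0.097]
force: [-0.4, 0.1, -0.3]
width: -0.1
t 8.18 clamp xyz [28.3 -5.1 97. ] F(cx,cy,z) [-0.  -0.4 -0.3] w -0.1
tool axes in clamp:
 [[ 0.001  0.956 -0.294]
 [ 1.     0.     0.003]
 [ 0.003 -0.294 -0.956]]
jaw hist {190: 8, 192: 11, 194: 22, 196: 104, 198: 11, 200: 0, 202: 0, 204: 0, 206: 0, 208: 0, 210: 0, 212: 0, 214: 0, 216: 6, 218: 9, 220: 9, 222: 49, 224: 258, 226: 13, 228: 0, 230: 0, 232: 0, 234: 0, 236: 0, 238: 0, 240: 0, 242: 0, 244: 0, 246: 0}
top {150: 26, 154: 26, 158: 25, 162: 24, 166: 27, 170: 34, 174: 24, 178: 5, 182: 14, 186: 8, 190: 20, 194: 24, 198: 4, 202: 0, 206: 6, 210: 21, 214: 31, 218: 43, 222: 50, 226: 1, 230: 0, 234: 0, 238: 0, 242: 0}
```

```bash
python3 -m crank '[[[0.03,-0.17,0.01,0,0,0],[0.03,-0.17,0.01,0,0,0],[0.02,-0.17,0.02,0,0,0],[0,-0.17,0.03,0,0,0],[-0.01,-0.17,0.03,0,0,0],[-0.01,-0.16,0.03,0,0,0],[-0.01,-0.12,0.03,0,0,0],[-0.01,-0.08,0.02,0,0,0],[-0.01,-0.02,0.01,0,0,0]]]' 1
python3 - <<'E'
from st import *; from jaw import prof
show(); prof(ctrl.get_image("scene"))
E
```

```text
clock: 8.98
eef_pos: [516.5, 30.9, 100.1]
tool_rot: [-2.852, -0.001, -0.099]
force: [-0.1, -5.7, 0.2]
width: -0.2
t 8.98 clamp xyz [ -8.2  -5.4 100.1] F(cx,cy,z) [5.6 0.5 0.2] w -0.2
tool axes in clamp:
 [[ 0.002  0.958 -0.286]
 [ 1.    -0.001  0.002]
 [ 0.001 -0.286 -0.958]]
jaw hist {190: 10, 192: 13, 194: 7, 196: 34, 198: 3, 200: 1, 202: 0, 204: 0, 206: 1, 208: 12, 210: 4, 212: 17, 214: 177, 216: 134, 218: 2, 220: 0, 222: 0, 224: 0, 226: 0, 228: 0, 230: 0, 232: 0, 234: 0, 236: 0, 238: 0, 240: 0, 242: 0, 244: 0, 246: 0}
top {150: 21, 154: 24, 158: 26, 162: 25, 166: 26, 170: 35, 174: 27, 178: 4, 182: 13, 186: 10, 190: 17, 194: 27, 198: 14, 202: 22, 206: 28, 210: 46, 214: 38, 218: 0, 222: 0, 226: 0, 230: 0, 234: 0, 238: 0, 242: 0}
```

```bash
python3 -m crank '[[[0.01,-0.12,0.02,0,0,0],[0.01,-0.06,0.02,0,0,0],[0,-0.02,0.0,0,0,0]]]' 1
python3 - <<'E'
from st import *; from jaw import prof
show(); prof(ctrl.get_image("scene"))
E
python3 -m crank '[[[0,0.25,-0.1,0,0,0],[0,0.3,-0.09,0,0,0],[0,0.3,-0.1,0,0,0],[0.03,0.3,-0.1,0,0,0],[0.02,0.02,0.01,0,0,0]]]' 1;python3 - <<'E'
from st import *; from jaw import prof
show(); prof(ctrl.get_image("scene"))
E
```

```text
clock: 9.28
eef_pos: [517.0, 34.0, 100.1]
tool_rot: [-2.857, -0.001, -0.1]
force: [-0.8, -6.5, -0.4]
width: -0.0
t 9.28 clamp xyz [-11.3  -5.2 100.1] F(cx,cy,z) [ 6.6 -0.1 -0.4] w -0.0
tool axes in clamp:
 [[ 0.003  0.96  -0.28 ]
 [ 1.    -0.003  0.002]
 [ 0.001 -0.28  -0.96 ]]
jaw hist {190: 9, 192: 13, 194: 13, 196: 20, 198: 3, 200: 1, 202: 0, 204: 0, 206: 0, 208: 14, 210: 7, 212: 112, 214: 202, 216: 6, 218: 0, 220: 0, 222: 0, 224: 0, 226: 0, 228: 0, 230: 0, 232: 0, 234: 0, 236: 0, 238: 0, 240: 0, 242: 0, 244: 0, 246: 0}
top {150: 25, 154: 23, 158: 21, 162: 27, 166: 26, 170: 33, 174: 27, 178: 6, 182: 13, 186: 10, 190: 18, 194: 29, 198: 15, 202: 22, 206: 38, 210: 52, 214: 12, 218: 0, 222: 0, 226: 0, 230: 0, 234: 0, 238: 0, 242: 0}
clock: 9.75
eef_pos: [514.8, -2.8, 102.5]
tool_rot: [-2.856, -0.002, -0.096]
force: [-0.4, -2.8, 0.9]
width: -0.0
t 9.75 clamp xyz [ 25.4  -3.9 102.5] F(cx,cy,z) [ 2.8 -0.1  0.9] w -0.0
tool axes in clamp:
 [[-0.001  0.959 -0.282]
 [ 1.     0.002  0.002]
 [ 0.002 -0.282 -0.959]]
jaw hist {190: 10, 192: 12, 194: 13, 196: 35, 198: 2, 200: 0, 202: 0, 204: 0, 206: 3, 208: 11, 210: 2, 212: 15, 214: 49, 216: 249, 218: 22, 220: 0, 222: 0, 224: 0, 226: 0, 228: 0, 230: 0, 232: 0, 234: 0, 236: 0, 238: 0, 240: 0, 242: 0, 244: 0, 246: 0}
top {150: 25, 154: 23, 158: 26, 162: 23, 166: 27, 170: 34, 174: 30, 178: 4, 182: 14, 186: 10, 190: 15, 194: 32, 198: 6, 202: 19, 206: 34, 210: 36, 214: 46, 218: 1, 222: 0, 226: 0, 230: 0, 234: 0, 238: 0, 242: 0}
```

```bash
python3 -m crank '[[[0.04,0.16,-0.03,0.1,0,0],[0.03,0.0,0.01,0.1,0,0],[0.03,-0.17,0.04,0.05,0,0],[0,-0.17,0.05,0,0,0],[0,-0.17,0.04,0,0,0],[0,-0.17,0.04,0,0,0]]]' 1; python3 st.py;  python3 -m crank '[[[0,-0.17,0.04,0,0,0],[0,-0.17,0.04,0,0,0],[0,-0.12,0.03,0,0,0],[0,-0.06,0.03,0,0,0]]]' 1; python3 st.py|head -1
```

```text
clock: 10.3
eef_pos: [520.1, 15.7, 103.3]
tool_rot: [-2.826, -0.002, -0.097]
force: [-1.1, -5.0, -3.9]
width: -0.1
t 10.3 clamp xyz [  6.6  -0.4 103.3] F(cx,cy,z) [ 5.  -0.6 -3.9] w -0.1
tool axes in clamp:
 [[ 0.     0.951 -0.31 ]
 [ 1.     0.     0.002]
 [ 0.002 -0.31  -0.951]]
clock: 10.63
eef_pos: [521.4, 28.3, 102.3]
tool_rot: [-2.836, -0.003, -0.099]
force: [-2.2, -6.6, 7.6]
width: 0.2
t 10.63 clamp xyz [ -6.1  -0.3 102.3] F(cx,cy,z) [ 6.8 -1.5  7.6] w 0.2
```

```bash
python3 -m crank '[[[0,-0.13,0.01,0,0,0],[0,-0.13,0.01,0,0,0],[0,-0.1,0.0,0,0,0]]]' 1;  python3 - <<'E'
from st import *; from jaw import prof
show(); prof(ctrl.get_image("scene"))
E
```

```text
clock: 10.88
eef_pos: [521.8, 33.3, 103.0]
tool_rot: [-2.846, -0.004, -0.102]
force: [-1.2, -9.8, -4.8]
width: 0.0
t 10.88 clamp xyz [-11.1  -0.4 103. ] F(cx,cy,z) [ 9.9 -0.3 -4.8] w 0.0
tool axes in clamp:
 [[ 0.006  0.957 -0.291]
 [ 1.    -0.004  0.006]
 [ 0.004 -0.291 -0.957]]
jaw hist {190: 13, 192: 2, 194: 0, 196: 2, 198: 9, 200: 3, 202: 8, 204: 33, 206: 229, 208: 59, 210: 0, 212: 0, 214: 0, 216: 0, 218: 0, 220: 0, 222: 0, 224: 0, 226: 0, 228: 0, 230: 0, 232: 0, 234: 0, 236: 0, 238: 0, 240: 0, 242: 0, 244: 0, 246: 0}
top {150: 26, 154: 22, 158: 23, 162: 27, 166: 25, 170: 30, 174: 31, 178: 13, 182: 9, 186: 25, 190: 24, 194: 21, 198: 36, 202: 45, 206: 28, 210: 0, 214: 0, 218: 0, 222: 0, 226: 0, 230: 0, 234: 0, 238: 0, 242: 0}
```

```bash
python3 -m crank '[[[0,-0.13,0.01,0,0,0],[0,-0.1,0.02,0,0,0]]]' 1;  python3 st.py | head -1
python3 -m crank '[[[0,0.25,-0.06,0.1,0,0],[0,0.3,-0.08,0.1,0,0],[0,0.3,-0.08,0,0,0],[0,0.32,-0.08,0,0,0],[0,0.06,0.01,0,0,0],[0,0.02,0.01,0,0,0]]]' 1;python3 - <<'E'
from st import *; from jaw import prof
show(); prof(ctrl.get_image("scene"))
E
```

```text
clock: 11.1
eef_pos: [521.9, 34.6, 102.6]
tool_rot: [-2.855, -0.005, -0.106]
force: [-3.9, -12.0, 6.7]
width: -0.3
t 11.1 clamp xyz [-12.4  -0.4 102.6] F(cx,cy,z) [12.3 -2.7  6.7] w -0.3
clock: 11.6
eef_pos: [518.7, -1.5, 100.6]
tool_rot: [-2.834, -0.007, -0.101]
force: [-0.3, -0.9, 1.5]
width: 0.2
t 11.6 clamp xyz [ 2.380e+01 -1.000e-01  1.006e+02] F(cx,cy,z) [ 1.  -0.2  1.5] w 0.2
tool axes in clamp:
 [[ 0.005  0.953 -0.302]
 [ 1.    -0.002  0.008]
 [ 0.007 -0.303 -0.953]]
jaw hist {190: 19, 192: 3, 194: 0, 196: 3, 198: 9, 200: 2, 202: 7, 204: 9, 206: 49, 208: 240, 210: 29, 212: 0, 214: 0, 216: 0, 218: 0, 220: 0, 222: 0, 224: 0, 226: 0, 228: 0, 230: 0, 232: 0, 234: 0, 236: 0, 238: 0, 240: 0, 242: 0, 244: 0, 246: 0}
top {150: 28, 154: 23, 158: 20, 162: 27, 166: 27, 170: 33, 174: 29, 178: 11, 182: 15, 186: 21, 190: 17, 194: 16, 198: 30, 202: 40, 206: 48, 210: 4, 214: 0, 218: 0, 222: 0, 226: 0, 230: 0, 234: 0, 238: 0, 242: 0}
```

```bash
python3 -m crank '[[[0,0.14,-0.05,0,0,0],[0,0.0,0.0,0,0,0],[0,-0.17,0.03,0,0,0],[0,-0.17,0.04,0,0,0],[0,-0.17,0.04,0,0,0],[0,-0.17,0.04,0,0,0],[0,-0.15,0.03,0,0,0]]]' 1; python3 st.py|head -1;  python3 -m crank '[[[0,-0.15,0.03,0,0,0],[0,-0.15,0.03,0,0,0],[0,-0.12,0.02,0,0,0]]]' 1; python3 st.py|head -1
```

```text
clock: 12.23
eef_pos: [520.7, 20.0, 102.4]
tool_rot: [-2.837, -0.008, -0.101]
force: [-0.3, -7.6, -3.2]
width: -0.1
t 12.23 clamp xyz [  2.3  -0.2 102.4] F(cx,cy,z) [ 7.6  0.4 -3.2] w -0.1
clock: 12.48
eef_pos: [521.4, 27.3, 101.7]
tool_rot: [-2.847, -0.008, -0.105]
force: [-1.2, -8.0, -0.7]
width: -0.0
t 12.48 clamp xyz [ -5.2  -0.2 101.7] F(cx,cy,z) [ 8.1 -0.4 -0.7] w -0.0
```

```bash
python3 -m crank '[[[0,-0.13,0.02,0,0,0],[0,-0.12,0.02,0,0,0]]]' 1
python3 - <<'E'
from st import *; from jaw import prof
show(); prof(ctrl.get_image("scene"))
E
```

```text
clock: 12.65
eef_pos: [521.7, 30.6, 101.3]
tool_rot: [-2.854, -0.008, -0.108]
force: [-1.3, -8.6, -0.5]
width: 0.0
t 12.65 clamp xyz [ -8.4  -0.2 101.3] F(cx,cy,z) [ 8.7 -0.5 -0.5] w 0.0
tool axes in clamp:
 [[ 0.011  0.959 -0.284]
 [ 1.    -0.009  0.011]
 [ 0.008 -0.284 -0.959]]
jaw hist {190: 0, 192: 4, 194: 12, 196: 12, 198: 101, 200: 201, 202: 2, 204: 0, 206: 0, 208: 0, 210: 0, 212: 0, 214: 0, 216: 0, 218: 0, 220: 0, 222: 0, 224: 0, 226: 0, 228: 0, 230: 0, 232: 0, 234: 0, 236: 0, 238: 0, 240: 0, 242: 0, 244: 0, 246: 0}
top {150: 20, 154: 28, 158: 22, 162: 26, 166: 25, 170: 34, 174: 20, 178: 22, 182: 22, 186: 17, 190: 31, 194: 35, 198: 47, 202: 0, 206: 0, 210: 0, 214: 0, 218: 0, 222: 0, 226: 0, 230: 0, 234: 0, 238: 0, 242: 0}
```

```bash
python3 -m crank '[[[0,-0.13,0.02,0,0,0],[0,-0.08,0.02,0,0,0]]]' 1
python3 - <<'E'
from st import *; from jaw import prof
show(); prof(ctrl.get_image("scene"))
E
```

```text
clock: 12.87
eef_pos: [521.8, 31.3, 101.0]
tool_rot: [-2.862, -0.009, -0.112]
force: [-3.9, -9.8, 8.6]
width: -0.0
t 12.87 clamp xyz [ -9.1  -0.2 101. ] F(cx,cy,z) [10.1 -2.9  8.6] w -0.0
tool axes in clamp:
 [[ 0.015  0.961 -0.276]
 [ 1.    -0.012  0.013]
 [ 0.009 -0.276 -0.961]]
jaw hist {190: 0, 192: 6, 194: 8, 196: 14, 198: 118, 200: 191, 202: 1, 204: 0, 206: 0, 208: 0, 210: 0, 212: 0, 214: 0, 216: 0, 218: 0, 220: 0, 222: 0, 224: 0, 226: 0, 228: 0, 230: 0, 232: 0, 234: 0, 236: 0, 238: 0, 240: 0, 242: 0, 244: 0, 246: 0}
top {150: 27, 154: 22, 158: 23, 162: 26, 166: 23, 170: 39, 174: 20, 178: 17, 182: 21, 186: 21, 190: 32, 194: 39, 198: 37, 202: 2, 206: 0, 210: 0, 214: 0, 218: 0, 222: 0, 226: 0, 230: 0, 234: 0, 238: 0, 242: 0}
```

```bash
python3 -m crank '[[[0,-0.15,-0.03,0.1,0,0],[0,-0.15,-0.01,0.1,0,0]]]' 1
python3 - <<'E'
from st import *; from jaw import prof
show(); prof(ctrl.get_image("scene"))
E
```

```text
clock: 13.08
eef_pos: [521.8, 31.9, 102.7]
tool_rot: [-2.852, -0.009, -0.117]
force: [-1.3, -12.6, -5.2]
width: -0.2
t 13.08 clamp xyz [ -9.7  -0.3 102.7] F(cx,cy,z) [12.7 -0.1 -5.2] w -0.2
tool axes in clamp:
 [[ 0.02   0.958 -0.285]
 [ 1.    -0.017  0.015]
 [ 0.009 -0.285 -0.958]]
jaw hist {190: 0, 192: 2, 194: 11, 196: 12, 198: 124, 200: 185, 202: 8, 204: 0, 206: 0, 208: 0, 210: 0, 212: 0, 214: 0, 216: 0, 218: 0, 220: 0, 222: 0, 224: 0, 226: 0, 228: 0, 230: 0, 232: 0, 234: 0, 236: 0, 238: 0, 240: 0, 242: 0, 244: 0, 246: 0}
top {150: 22, 154: 26, 158: 22, 162: 26, 166: 27, 170: 32, 174: 24, 178: 21, 182: 27, 186: 14, 190: 31, 194: 39, 198: 36, 202: 1, 206: 0, 210: 0, 214: 0, 218: 0, 222: 0, 226: 0, 230: 0, 234: 0, 238: 0, 242: 0}
```

Run:
```python
from st import *; import cv2
show(); q=ctrl.get_image("scene"); np.savez("pics/q2.npz",**{k:q[k] for k in("color","depth","camera_matrix","R","t")})
a=np.load("pics/q1.npz")["color"]
f=lambda c:cv2.resize(c[215:305,255:335],(400,450),interpolation=cv2.INTER_CUBIC)
w=ctrl.get_image("wrist")["color"]
cv2.imwrite("pics/c4.png",np.hstack([f(a),f(q["color"])])[:,:,::-1])
s=ctrl.read_state(); show()
K,R,t=q["camera_matrix"],q["R"],q["t"]
for x in(178,181,194,197,):
    for z in (60,82,105):
        c=K@(R@(O+e*x+n*0+[0,0,z])+t); print(x,z,((c[:2]/c[2]-[255,215])*5).round())
```

```text
t 13.13 clamp xyz [ -9.5  -0.2 102.6] F(cx,cy,z) [12.1 -0.3 -3.4] w -0.5
tool axes in clamp:
 [[ 0.021  0.958 -0.285]
 [ 1.    -0.018  0.015]
 [ 0.009 -0.286 -0.958]]
t 13.23 clamp xyz [ -9.6  -0.2 102.6] F(cx,cy,z) [12.3 -0.1 -2.9] w 0.2
tool axes in clamp:
 [[ 0.021  0.958 -0.285]
 [ 1.    -0.017  0.015]
 [ 0.009 -0.286 -0.958]]
178 60 [209. 296.]
178 82 [209. 255.]
178 105 [210. 211.]
181 60 [212. 301.]
181 82 [212. 260.]
181 105 [213. 216.]
194 60 [225. 324.]
194 82 [226. 283.]
194 105 [227. 238.]
197 60 [228. 330.]
197 82 [229. 288.]
197 105 [230. 244.]
```

View pics/c4.png

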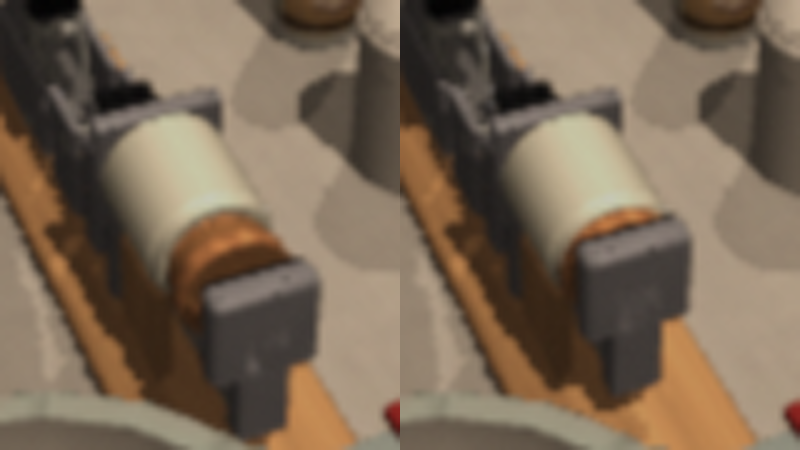

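```bash
python3 -m crank '[[[0,-0.155,0.01,0.05,0,0.1]]]' 1; python3 st.py|head -1; python3 -m crank '[[[0,-0.155,0.01,0.05,0,0.1]]]' 1
python3 - <<'E'
from st import *; from jaw import prof
show(); prof(ctrl.get_image("scene"))
E
```

```text
clock: 13.32
eef_pos: [521.7, 32.1, 102.5]
tool_rot: [-2.852, -0.006, -0.131]
force: [-2.8, -13.9, 0.4]
width: -0.1
t 13.32 clamp xyz [ -9.9  -0.4 102.5] F(cx,cy,z) [14.1 -1.5  0.4] w -0.1
clock: 13.4
eef_pos: [521.6, 32.2, 102.4]
tool_rot: [-2.852, -0.002, -0.145]
force: [-3.8, -13.1, -0.4]
width: -0.1
t 13.4 clamp xyz [-10.   -0.5 102.4] F(cx,cy,z) [13.4 -2.5 -0.4] w -0.1
tool axes in clamp:
 [[ 0.048  0.957 -0.285]
 [ 0.999 -0.046  0.016]
 [ 0.002 -0.285 -0.958]]
jaw hist {190: 0, 192: 4, 194: 11, 196: 13, 198: 126, 200: 177, 202: 4, 204: 0, 206: 0, 208: 0, 210: 0, 212: 0, 214: 0, 216: 0, 218: 0, 220: 0, 222: 0, 224: 0, 226: 0, 228: 0, 230: 0, 232: 0, 234: 0, 236: 0, 238: 0, 240: 0, 242: 0, 244: 0, 246: 0}
top {150: 29, 154: 24, 158: 25, 162: 24, 166: 25, 170: 33, 174: 25, 178: 17, 182: 22, 186: 20, 190: 32, 194: 41, 198: 39, 202: 1, 206: 0, 210: 0, 214: 0, 218: 0, 222: 0, 226: 0, 230: 0, 234: 0, 238: 0, 242: 0}
```

```bash
python3 -m crank '[[[0,0.2,-0.05,0,0,-0.2],[0,0.3,-0.09,0,0,-0.2],[0,0.3,-0.09,0,0,-0.2],[0,0.32,-0.1,0,0,0],[0,0.1,-0.1,0,0,0],[0,-0.1,-0.6,0,0,0],[0,-0.1,-0.6,0,0,0],[0,0,-0.3,0,0,0],[0,0,0,0,0,0]]]' 1
python3 - <<'E'
from st import *; from jaw import prof
show(); prof(ctrl.get_image("scene"))
E
```

```text
clock: 14.2
eef_pos: [515.0, -10.0, 151.0]
tool_rot: [-2.849, -0.018, -0.08]
force: [0.7, 0.5, 0.4]
width: -0.1
t 14.2 clamp xyz [ 32.6  -3.  151. ] F(cx,cy,z) [-0.6  0.6  0.4] w -0.1
tool axes in clamp:
 [[-0.017  0.957 -0.288]
 [ 1.     0.022  0.012]
 [ 0.018 -0.288 -0.957]]
jaw hist {190: 0, 192: 2, 194: 12, 196: 8, 198: 46, 200: 247, 202: 25, 204: 0, 206: 0, 208: 0, 210: 0, 212: 0, 214: 0, 216: 0, 218: 0, 220: 0, 222: 0, 224: 0, 226: 0, 228: 0, 230: 0, 232: 0, 234: 0, 236: 0, 238: 0, 240: 0, 242: 0, 244: 0, 246: 0}
top {150: 20, 154: 23, 158: 27, 162: 27, 166: 24, 170: 36, 174: 19, 178: 21, 182: 22, 186: 18, 190: 27, 194: 37, 198: 47, 202: 0, 206: 0, 210: 0, 214: 0, 218: 0, 222: 0, 226: 0, 230: 0, 234: 0, 238: 0, 242: 0}
```

```bash
python3 -m crank '[[[0.02,0.4,-0.1,-0.6,0,0],[0.02,0.4,-0.08,-0.6,0,0],[0.02,0.4,-0.06,-0.6,0,0],[0.02,0.3,0,-0.5,0,0],[0.0,0.1,0.02,-0.4,0,0],[0,0,0.02,0,0,0]]]' 1; python3 st.py
```

```text
clock: 14.75
eef_pos: [511.2, -57.5, 143.1]
tool_rot: [-3.141, -0.012, -0.078]
force: [-0.5, 0.9, 0.1]
width: 0.1
t 14.75 clamp xyz [ 80.3  -2.2 143.1] F(cx,cy,z) [-0.8 -0.6  0.1] w 0.1
tool axes in clamp:
 [[-0.019  1.    -0.001]
 [ 1.     0.019  0.012]
 [ 0.012 -0.001 -1.   ]]
```

```bash
python3 -m crank '[[[0.01,0.06,0.45,0,0,0],[0.02,0.03,0.45,0,0,0],[0.02,0,0.3,0,0,0],[0,0,0.2,0,0,0],[0,0,0.1,0,0,0]]]' 1; python3 st.py|head -1;  python3 -m crank '[[[0.0,0,0.15,0,0,0],[0.0,0,0.15,0,0,0],[0,0,0.1,0,0,0]]]' 1; python3 st.py
```

```text
clock: 15.17
eef_pos: [512.4, -56.5, 94.1]
tool_rot: [-3.135, -0.009, -0.073]
force: [-0.6, 0.2, -1.1]
width: -0.5
t 15.17 clamp xyz [79.2 -1.1 94.1] F(cx,cy,z) [-0.2 -0.6 -1.1] w -0.5
clock: 15.42
eef_pos: [512.3, -56.5, 80.9]
tool_rot: [-3.134, -0.008, -0.074]
force: [-0.5, 0.2, 1.9]
width: 0.2
t 15.42 clamp xyz [79.2 -1.2 80.9] F(cx,cy,z) [-0.1 -0.5  1.9] w 0.2
tool axes in clamp:
 [[-0.023  1.    -0.008]
 [ 1.     0.023  0.008]
 [ 0.008 -0.008 -1.   ]]
```

Tab about 7–8 mm down at 2 N; hold it there for 1.7 s.

```bash
python3 -m crank '[[[0,0,0.06,0,0,0],[0,0,0.06,0,0,0],[0,0,0.06,0,0,0],[0,0,0.06,0,0,0],[0,0,0.05,0,0,0],[0,0,0.05,0,0,0],[0,0,0.05,0,0,0],[0,0,0.05,0,0,0],[0,0,0.05,0,0,0],[0,0,0.05,0,0,0],[0,0,0.05,0,0,0],[0,0,0.05,0,0,0]]]' 1; python3 st.py|head -1;  python3 -m crank '[[[0,0,0.05,0,0,0],[0,0,0.05,0,0,0],[0,0,0.05,0,0,0],[0,0,0.05,0,0,0],[0,0,0.05,0,0,0],[0,0,0.05,0,0,0],[0,0,0.05,0,0,0],[0,0,0.05,0,0,0]]]' 1
python3 - <<'E'
from st import *; from jaw import prof; import cv2
show(); q=ctrl.get_image("scene"); prof(q)
a=np.load("pics/q1.npz")["color"]
f=lambda c:cv2.resize(c[190:305,235:335],(400,460),interpolation=cv2.INTER_CUBIC)
cv2.imwrite("pics/c5.png",np.hstack([f(a),f(q["color"])])[:,:,::-1])
E
```

```text
clock: 16.42
eef_pos: [512.3, -56.5, 79.0]
tool_rot: [-3.131, -0.016, -0.076]
force: [-4.0, 1.1, 14.0]
width: -0.1
t 16.42 clamp xyz [79.2 -1.1 79. ] F(cx,cy,z) [-0.7 -4.1 14. ] w -0.1
clock: 17.08
eef_pos: [512.3, -56.5, 79.0]
tool_rot: [-3.13, -0.021, -0.077]
force: [-4.4, 0.5, 14.8]
width: 0.0
t 17.08 clamp xyz [79.2 -1.1 79. ] F(cx,cy,z) [-0.  -4.4 14.8] w 0.0
tool axes in clamp:
 [[-0.02   1.    -0.012]
 [ 1.     0.02   0.021]
 [ 0.021 -0.011 -1.   ]]
jaw hist {190: 0, 192: 0, 194: 0, 196: 0, 198: 0, 200: 0, 202: 0, 204: 0, 206: 0, 208: 0, 210: 0, 212: 0, 214: 0, 216: 0, 218: 2, 220: 2, 222: 0, 224: 2, 226: 12, 228: 2, 230: 9, 232: 12, 234: 107, 236: 215, 238: 7, 240: 0, 242: 0, 244: 0, 246: 0}
top {150: 24, 154: 24, 158: 24, 162: 29, 166: 20, 170: 35, 174: 25, 178: 20, 182: 23, 186: 0, 190: 0, 194: 0, 198: 0, 202: 0, 206: 0, 210: 0, 214: 0, 218: 9, 222: 16, 226: 37, 230: 44, 234: 38, 238: 0, 242: 0}
```

View pics/c5.png

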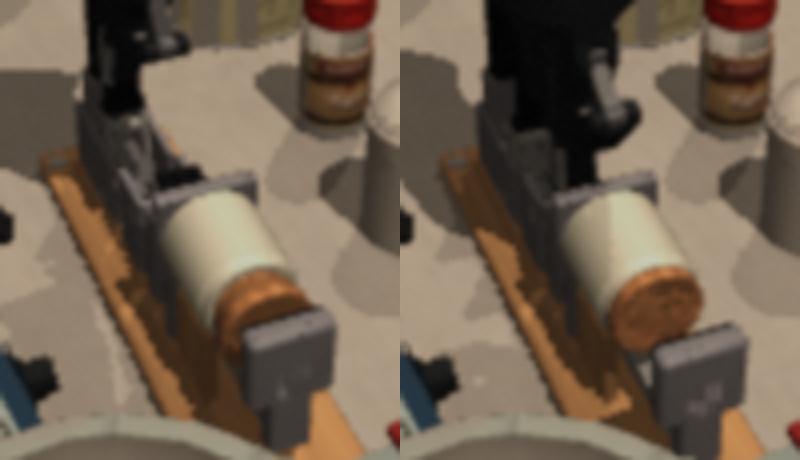

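```bash
python3 -m crank '[[[0,0,-0.3,0,0,0],[0,0,-0.8,0,0,0],[0,0,-1,0,0,0],[0,0,-1,0,0,0],[0,0,-0.8,0,0,0],[0,0,0.02,0,0,0],[0,0,0.02,0,0,0],[0,0,0.02,0,0,0]]]' 1
python3 - <<'E'
from st import *; from jaw import prof; import cv2
show(); q=ctrl.get_image("scene"); c=prof(q)
o=prof(np.load("pics/scene.npz"))
for a in(o,c):
    m=(abs(a[:,1])<15)&(a[:,0]>170)&(a[:,0]<205)&(a[:,2]>80)&(a[:,2]<100); h=np.histogram(a[m][:,0],np.arange(170,206,2)); print("head",dict(zip(h[1].tolist(),h[0].tolist())))
    m=(abs(a[:,1])<9)&(a[:,0]>-10)&(a[:,0]<40)&(a[:,2]>100)&(a[:,2]<120); print("trigger",np.median(a[m][:,0]),m.sum())
E
```

```text
clock: 17.8
eef_pos: [510.9, -58.4, 203.1]
tool_rot: [-3.13, -0.028, -0.077]
force: [-0.6, -0.7, -0.5]
width: -0.1
t 17.8 clamp xyz [ 81.2  -2.4 203.1] F(cx,cy,z) [ 0.7 -0.5 -0.5] w -0.1
tool axes in clamp:
 [[-0.019  1.    -0.012]
 [ 0.999  0.02   0.027]
 [ 0.028 -0.011 -1.   ]]
jaw hist {190: 0, 192: 0, 194: 0, 196: 0, 198: 0, 200: 0, 202: 0, 204: 0, 206: 0, 208: 0, 210: 0, 212: 0, 214: 0, 216: 0, 218: 0, 220: 0, 222: 1, 224: 0, 226: 12, 228: 3, 230: 10, 232: 6, 234: 110, 236: 216, 238: 3, 240: 0, 242: 0, 244: 0, 246: 0}
top {150: 27, 154: 27, 158: 20, 162: 27, 166: 25, 170: 36, 174: 19, 178: 21, 182: 22, 186: 0, 190: 0, 194: 0, 198: 0, 202: 0, 206: 0, 210: 0, 214: 0, 218: 8, 222: 20, 226: 36, 230: 45, 234: 41, 238: 3, 242: 0}
jaw hist {190: 10, 192: 10, 194: 33, 196: 157, 198: 21, 200: 0, 202: 0, 204: 0, 206: 0, 208: 0, 210: 0, 212: 0, 214: 0, 216: 3, 218: 4, 220: 2, 222: 2, 224: 1, 226: 12, 228: 9, 230: 52, 232: 251, 234: 26, 236: 0, 238: 0, 240: 0, 242: 0, 244: 0, 246: 0}
top {150: 22, 154: 27, 158: 25, 162: 24, 166: 27, 170: 30, 174: 30, 178: 6, 182: 9, 186: 11, 190: 16, 194: 28, 198: 2, 202: 0, 206: 0, 210: 0, 214: 5, 218: 21, 222: 32, 226: 36, 230: 56, 234: 0, 238: 0, 242: 0}
head {170: 0, 172: 1, 174: 3, 176: 9, 178: 3, 180: 1, 182: 5, 184: 4, 186: 1, 188: 2, 190: 0, 192: 1, 194: 15, 196: 86, 198: 9, 200: 0, 202: 0}
trigger 14.87474052233503 53
head {170: 0, 172: 1, 174: 4, 176: 1, 178: 3, 180: 2, 182: 32, 184: 77, 186: 4, 188: 0, 190: 0, 192: 0, 194: 0, 196: 0, 198: 0, 200: 0, 202: 0}
trigger 15.25847991318954 54
```

```bash
python3 -c "
from cell import ctrl
print(ctrl.finish_job())"
```

```text
the job is handed in; nothing more can be done
None
```

I pressed the stopper home with four trigger squeezes, using the shut fingertips. Then I held the release tab down for about 1.7 s and lifted the arm clear. The job was handed in at about 18 s, and no verdict was reported.

**What the last checks showed:**
- **Seating:** on the fourth squeeze the trigger force climbed from about 9 N to a peak of 14 N. The jaw stopped moving about 36 mm in from its open stop, which is exactly the 20 mm gap plus 16 mm of stopper travel.
- **After release:** the far jaw went about 4 mm further out than where it began. It had therefore started about 4 mm in, and I take it to be fully open now.
- **Trigger:** its measured position matches the start to within 0.4 mm.
- **Contact:** the robot touched nothing at the end. I did not re-measure the jars and shaker, but nothing came near them.

**Checks that disagreed or went off plan:**
- The camera shows the head moving only about 12.5 mm, not 16 mm. I think the stopper started roughly 4 to 5 mm in already. The measured head position and the stop in force both fit it being home.
- The tab was pressed to its stop with about 14 N, more than the 1 to 5 N it needs.

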